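# Reset the reed tester's peak pointer to zero

## Task

The reed tester on the bench still shows the last reed's peak: swing the brass clamp nut's lever counter-clockwise all the way to its slack stop, then push the red pointer arm gently back (counter-clockwise, seen from above) along the dial until it rests on its zero stop, and then swing the clamp lever back clockwise until it is fully tight again. Never move the pointer while the clamp is tight, do not strain it against its stop, and leave the other things on the bench where they are.

Things in the scene. Friction and masses are not known exactly. Their poses are not given: they have to be found in the camera images.
- tester: Fixed flat green housing, 200 (own x) x 310 (own y) x 36 mm high; origin under its centre, on the bench, z up. Own +y half: white round dial, 164 mm wide, brass rim, face 40 mm above the bench. Own -y half: brass clamp nut on a 60 mm steel washer, top 40 mm above the bench. At own x 78, y -35 mm a brass reed seat, 26 mm wide, to 66 mm above the bench.
- pointer (a joint): Reading of the red pointer in rad: 0 = on its zero stop (steel pin, 10 mm thick, 20 mm high, 34 mm from the axis, by the red scale mark), growing clockwise from above to at most 4.2. The arm points at 135 degrees (from the tester's +x towards its +y) minus the reading. Stays where left; 1 to 2 N at the push point moves it.
- dial_axis (a point): Point on the pointer's vertical turning axis at the height of the dial's face (40 mm above the bench); tester's own x -15, y 72 mm.
- pointer_push (a point): Middle of the red pointer arm, 50 mm from its axis, 19 mm above the dial's face. The arm is a straight bar 11 mm wide from the black hub (30 mm wide, 33 mm high) to 66 mm from the axis; underside 8 mm, top 30 mm above the dial's face. x points outwards along the arm.
- clamp (a joint): Angle of the brass clamp nut in rad: 0 = fully tight (lever points to the tester's -x), growing counter-clockwise from above to 1.5 = slack stop (lever about to the tester's -y). Stays where left; 3 to 5 N at the push point moves it. Steel stop pins, 10 mm thick, 20 mm high, stand 26 mm from the axis just beyond each end of the swing.
- clamp_axis (a point): Point on the clamp nut's vertical turning axis at 40 mm above the bench; tester's own x 30, y -105 mm.
- clamp_push (a point): Middle of the clamp lever, 65 mm from its axis, 18 mm above clamp_axis. The lever is a brass bar 13 mm wide from the hex hub (40 mm across corners) to 80 mm from the axis; underside 8 mm, top 28 mm above clamp_axis; a black ball, 22 mm, at 84 mm. x points outwards along the lever.
- beeswax: Yellow beeswax block, 95 x 60 x 32 mm, loose on the bench; origin under its centre. Leave alone.
- reed_case: Red tin reed case with a hinged lid, closed, 72 x 122 x 38 mm, loose; origin under its centre. Leave alone.
- loupe: Chrome magnifying loupe lying flat, lens ring 80 mm wide, handle along own -x to 123 mm from the centre; origin under the lens. Leave alone.
- spool: Wooden thread spool standing, 60 mm wide, 70 mm high; origin under its centre. Leave alone.
- calliper: Nickel calliper lying flat, 190 mm long along own y, 9 mm thick, jaws to own +x; origin under the beam's middle. Leave alone.
- screwdriver: Screwdriver with dark wooden handle lying along own x, 180 mm long. Leave alone.

How it is judged:
By the outcome, as a careful person would: the job done as asked, in the order asked, and still so for the second after the job is handed in, with the robot touching nothing.
It also fails if it takes over 72 s, if anything falls off the work surface, if the arm or the gripper's body presses on something with over 40 N, if the wrist force passes 120 N, or if a joint passes its speed limit or range.

## Robot

A 7-joint arm with a two-finger parallel gripper is mounted at the origin on the work surface. World frame = base frame: x ahead of the robot, y to its left, z up, the work surface at z = 0. Lengths are in m, angles in degrees, forces in N, time in s.
With the tool pointing down it reaches from about 0.4 to 0.9 m from the base axis. Payload 5.5 kg.
Tool frame: the origin (TCP) lies midway between the tips of the shut fingers; the grasp point (between the pads) lies 19 mm behind it; z points along the fingers, y is the line along which they close (so a half turn about z gives the same grasp; the last joint's range is limited). The gripper opens to 92 mm and grips with 3 to 60 N. Pads are 19 mm wide; open, the fingers measure 130 mm over their backs; the gripper's body (75 mm by 190 mm) begins 47 mm behind the grasp point.
Start: joints at [-48.461, 28.699, -24.465, 88.831, 12.651, 65.22, -12.049], TCP at [0.29, 0.582, 0.194] pointing down, gripper open.
Joint ranges: [-164.97, 164.97], [-17.58, 116.51], [-87.97, 89.64], [11.32, 138.91], [-80.73, 260.73], [10.89, 115.49], [-147.41, 147.41]. Speed limits (degrees/s): [147.25, 147.25, 180, 180, 180, 180, 180].

## Interface

Orientations are given as a 3x3 rotation matrix whose columns are the frame's x, y, z axes.
In Python, from rig import manip gives the robot as it stands. The module is installed in compiled form; this text tells all that it offers.
- The arm moves only by the shell command python3 -m pendant 'ROWS' [OPENING] [FORCE]. ROWS is JSON, a list of rows, each a list of 6 numbers: the shift along the tool's x, y, z in cm, then the turn, a rotation vector about the tool's x, y, z in degrees. In form: [[x, y, z, rx, ry, rz], ...]. A call has 1 to 12 rows; each row is the pose to reach, as a shift and turn from the pose commanded when the call began, along the tool's axes at that moment; what a row does not reach only later rows make up. A row lasts 1/8 s, in which the tool goes at most 62.5 mm and 10.7 degrees, less where a joint would pass 70% of its speed; a pose out of reach is approached as far as the arm can. A call with a gripper value outside its range is refused whole. OPENING is the finger opening in cm, from 0 to 9.18, set as the call begins (- or left out, the last holds). The fingers move at their own pace and stop on an object; FORCE is the grip in N (left out, the last holds). Time passes only in rows, so rows that repeat a pose let the fingers close. It gives the time, the measured TCP pose, the force, the opening and the grip force at its end, in the units of the state.
- manip.get_obs(): the state, without advancing time (a new reading comes with each control period).
- manip.grab_frame(name): name is "scene" or "side" or "wrist"; returns a dict with "frame" (400x640x3 uint8, red, green, blue), "intrinsics" (3x3 intrinsics, pixels), "k1" (the pictures are not rectified: a ray, as slopes to the right and down, at radius r is drawn at 1 + k1 r^2 times it, then the intrinsics apply), "rvec" (rotation vector, rad) and "tvec" (3), from world to camera coordinates, as OpenCV has them; the wrist camera has in their place "tool_from_camera" (4x4, takes a point from camera to tool coordinates, whose origin is the TCP and whose axes are the flange's). Camera axes: x right, y down, z forward; pixel columns grow to the right and rows downward; lengths in m; the calibration is good to about 2 mm. A picture is of the moment at which its call begins: read the wrist's pose just before it. There is no depth.
- manip.sign_off(): hands the job in; it is judged then, once.
Trained networks look in a picture, given as the dict that the camera call returned (one of the last four; its "shot" number tells which), for a name from the list of things; names that differ only in an ending like _2 or _b are one class to them, and where a whole thing is asked for, a point or a joint stands for the part that bears it (a point fixed in the world has none). Each returns a list of dicts, best first, with "score" (0 to 1); they miss things now and then, are a little off and sometimes report something else, mostly with a low value. They report only what shows in the picture. A call takes as long as a camera call.
- manip.look_for(picture, name): "point" ([column, row] as shares, 0 to 1, of the picture: columns of its width, rows of its height, amid what is visible of it).
- manip.silhouettes(picture, name): "mask" (400x640 bool, what is visible of it) and "point" ([column, row] as shares, 0 to 1, of the picture: columns of its width, rows of its height, amid what is visible of it).
- manip.place_of(picture, name): "point" ([column, row] as shares, 0 to 1, of the picture: columns of its width, rows of its height: a listed point, or the origin of a listed thing).
The state is a dict: "time": time; "joint_pos": joint angles; "qvel": joint speeds; "joint_efforts": joint torques, N m; "tool_pos": TCP position; "eef_rot": TCP orientation; "wrist_force": force on the tool from outside, world axes, zero at the start; "torque": the same for the moment, N m; "gripper_width": opening from 0.0 (shut) to 1.0 (fully open); "gripper_force": force on a finger pad.
Only numpy, scipy, OpenCV 4.12 (cv2) and the standard library are available. Lean on these libraries where they do the work, as an engineer would, in place of code of your own. Each camera call takes 0.05 s, during which the arm holds its last target. There are 200 camera calls.

## Working session

There is one attempt and no reset: what is moved stays moved. The work goes in short steps, Python scripts to look and compute and a shell command to move; the robot and the scene stay as the last step left them, time stands still between calls to the robot, and variables do not carry over. Pictures are saved under pics/ and viewed, at most 10 in all, crops included, and the job is handed in when it is done.

```bash
mkdir -p pics; cat > h.py <<'E'
import numpy as np, cv2
from rig import manip
def cam(f,obs=None):
    K=np.array(f["intrinsics"]);k1=f["k1"]
    if "rvec" in f:
        R=cv2.Rodrigues(np.array(f["rvec"],float))[0];t=np.array(f["tvec"],float).ravel()
    else:
        T=np.array(f["tool_from_camera"]);Rw=np.array(obs["eef_rot"]).reshape(3,3);p=np.array(obs["tool_pos"])
        Rc=Rw@T[:3,:3];c=Rw@T[:3,3]+p
        R=Rc.T;t=-R@c
    return K,k1,R,t
def ray(C,pt):
    K,k1,R,t=C
    d=np.array([[k1,0,0,0]],float)
    u=np.array([[[pt[0]*640,pt[1]*400]]],float)
    n=cv2.undistortPoints(u,K,d[0]).ravel()
    v=R.T@np.array([n[0],n[1],1]);return -R.T@t,v/np.linalg.norm(v)
def atz(C,pt,z):
    c,v=ray(C,pt);return c+v*(z-c[2])/v[2]
def tri(rs):
    A=np.zeros((3,3));b=np.zeros(3)
    for c,v in rs:
        M=np.eye(3)-np.outer(v,v);A+=M;b+=M@c
    return np.linalg.solve(A,b)
def proj(C,P):
    K,k1,R,t=C
    return cv2.projectPoints(np.atleast_2d(np.array(P,float)),cv2.Rodrigues(R)[0],t,K,np.array([k1,0,0,0.]))[0].reshape(-1,2)
E
cat > a.py <<'E'
from h import *
o=manip.get_obs();print(o)
ims={}
C={}
for n in("scene","side","wrist"):
    f=manip.grab_frame(n);C[n]=cam(f,o);cv2.imwrite(f"pics/{n}0.png",f["frame"][...,::-1])
    for k in("tester","dial_axis","pointer_push","clamp_axis","clamp_push","beeswax","reed_case","loupe","spool","calliper","screwdriver"):
        r=manip.place_of(f,k)
        z={"tester":0,"dial_axis":.04,"pointer_push":.059,"clamp_axis":.04,"clamp_push":.058}.get(k,0)
        for q in r[:2]:print(n,k,round(q["score"],2),np.round(np.array(q["point"])*[640,400]),np.round(atz(C[n],q["point"],z),3))
    ims[n]=f["frame"]
E
python3 a.py
```

```text
{'time': 0.0, 'joint_pos': array([-48.46136161,  28.75465808, -24.45312146,  88.8901794 ,
        12.65226698,  65.22063458, -12.04995705]), 'qvel': array([-0.02458915, -0.09975116, -0.02960683,  0.00311545, -0.01964411,
        0.03980417, -0.06658378]), 'joint_efforts': array([ 2.42874185e-04, -5.66575885e+01, -5.81626564e+00, -2.79126155e+01,
       -6.87394082e-02,  3.07817606e-02,  1.79986569e-04]), 'tool_pos': array([0.28931591, 0.58121461, 0.19297817]), 'eef_rot': array([[-8.95278389e-01,  4.45506203e-01, -9.10638578e-04],
       [ 4.45507131e-01,  8.95276729e-01, -1.72451945e-03],
       [ 4.69894134e-05, -1.94962098e-03, -9.99998098e-01]]), 'wrist_force': array([ 0.4123634 ,  0.91501259, -0.10929931]), 'torque': array([-0.00776719,  0.00395857, -0.04088959]), 'gripper_force': 0.0, 'gripper_width': 0.9967981890234849}
scene tester 0.57 [349. 223.] [0.539 0.075 0.   ]
scene dial_axis 0.92 [364. 227.] [0.535 0.16  0.04 ]
scene pointer_push 0.74 [353. 228.] [0.583 0.162 0.059]
scene pointer_push 0.19 [353. 221.] [0.562 0.133 0.059]
scene clamp_axis 0.77 [331. 198.] [ 0.545 -0.03
[... 633 characters left out ...]
575 0.146 0.059]
side pointer_push 0.7 [275. 192.] [0.519 0.11  0.059]
side clamp_axis 0.85 [303. 224.] [ 0.546 -0.034  0.04 ]
side clamp_axis 0.41 [337. 379.] [ 0.438 -0.453  0.04 ]
side clamp_push 0.97 [276. 221.] [ 0.479 -0.016  0.058]
side beeswax 0.73 [286. 151.] [0.669 0.439 0.   ]
side reed_case 0.71 [418. 342.] [ 0.633 -0.431  0.   ]
side loupe 0.73 [337. 377.] [ 0.451 -0.43   0.   ]
side spool 0.75 [275. 190.] [0.548 0.205 0.   ]
side spool 0.7 [236. 165.] [0.472 0.41  0.   ]
side calliper 0.52 [351. 184.] [0.786 0.142 0.   ]
side calliper 0.35 [303. 221.] [0.57  0.023 0.   ]
side screwdriver 0.83 [398. 234.] [ 0.786 -0.131  0.   ]
wrist spool 0.83 [270. 331.] [ 0.471  0.417 -0.   ]
```

```bash
python3 -m pendant '[[-4.5,-4,-6,0,0,0],[-9,-8,-9,0,0,0],[-13.5,-12,-12,0,0,0],[-18,-16,-12,0,0,0],[-22.5,-20,-12,0,0,0],[-27,-24,-12,0,0,0],[-31.5,-28,-12,0,0,0],[-36,-31.5,-12,0,0,0],[-40,-35,-12,0,0,0],[-41,-36,-12,0,0,0],[-41,-36,-12,0,0,0],[-41,-36,-12,0,0,0]]' 2.6
cat > b.py <<'E'
from h import *
import sys
o=manip.get_obs();f=manip.grab_frame("wrist");c=cam(f,o);print(f["tool_from_camera"])
cv2.imwrite(f"pics/{sys.argv[1]}.png",f["frame"][...,::-1])
for k in("tester","dial_axis","pointer_push","clamp_axis","clamp_push"):
    z={"tester":0,"dial_axis":.04,"pointer_push":.059,"clamp_axis":.04,"clamp_push":.058}.get(k,0)
    for q in manip.place_of(f,k)[:2]:print(k,round(q["score"],2),np.round(np.array(q["point"])*[640,400]),np.round(atz(c,q["point"],z),4))
E
python3 b.py w1
```

```text
time: 3.3
tool_pos: [0.4958, 0.0787, 0.3141]
eef_rot: [[-0.896, 0.444, -0.0], [0.444, 0.896, 0.001], [0.0, 0.001, -1.0]]
wrist_force: [0.6, 0.3, -0.7]
gripper_width: 0.285
gripper_force: 0.0
[[ 1.94245905e-04 -9.50918072e-01 -3.09442696e-01  8.63523025e-02]
 [ 9.99999980e-01  2.02100379e-04  6.67328231e-06  6.64572372e-05]
 [ 5.61927415e-05 -3.09442691e-01  9.50918092e-01 -1.90400311e-01]
 [ 0.00000000e+00  0.00000000e+00  0.00000000e+00  1.00000000e+00]]
tester 0.71 [325. 176.] [0.5322 0.0769 0.    ]
tester 0.62 [250. 184.] [ 0.4912 -0.0375  0.    ]
dial_axis 0.87 [374. 157.] [0.53   0.1568 0.04  ]
pointer_push 0.92 [389. 187.] [0.5753 0.1576 0.059 ]
clamp_axis 0.83 [270. 219.] [ 0.5484 -0.0262  0.04  ]
clamp_push 0.64 [256. 182.] [ 0.483  -0.0113  0.058 ]
```

View pics/w1.png

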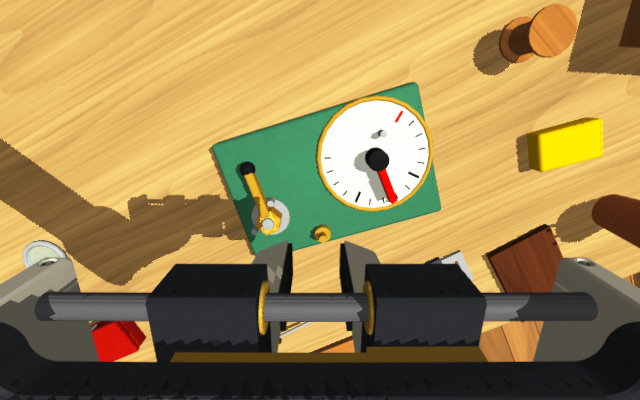

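View pics/side0.png

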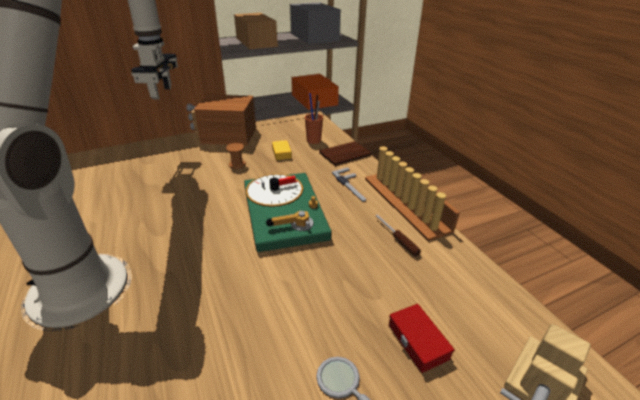

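```bash
cat > fit.py <<'E'
from h import *
from scipy.optimize import minimize
o=manip.get_obs();V=[]
for n in("scene","side","wrist"):
    f=manip.grab_frame(n);c=cam(f,o);im=f["frame"][...,::-1].copy()
    h=cv2.cvtColor(im,cv2.COLOR_BGR2HSV);m=cv2.inRange(h,(65,90,30),(95,255,255))
    nl,L,S,_=cv2.connectedComponentsWithStats(m);i=1+np.argmax(S[1:,4])
    hull=cv2.convexHull(np.argwhere(L==i)[:,::-1].astype(np.int32))
    a=np.zeros((1600,2560),np.uint8);cv2.fillPoly(a,[hull*4+2],1);V.append((n,c,a))
B=np.array([[x,y,z] for x in(-.1,.1) for y in(-.155,.155) for z in(0,.036)])
def W(p,P):
    cs,sn=np.cos(p[2]),np.sin(p[2]);P=np.atleast_2d(P)
    return np.c_[p[0]+cs*P[:,0]-sn*P[:,1],p[1]+sn*P[:,0]+cs*P[:,1],P[:,2]]
def cost(p,vs):
    s=0
    for n,c,a in vs:
        b=np.zeros_like(a);q=cv2.convexHull(((proj(c,W(p,B))+.5)*4).astype(np.int32));cv2.fillPoly(b,[q],1)
        s+=1-(a&b).sum()/(a|b).sum()
    return s
for vs in([V[0]],[V[1]],[V[2]],V):
    r=min((minimize(cost,x0,(vs,),method="Nelder-Mead",options=dict(initial_simplex=np.array(x0)+np.array([[0,0,0],[.02,0,0],[0,.02,0],[0,0,.1]]))) for x0 in([.53,.07,-.2],[.54,.08,-.25])),key=lambda r:r.fun)
    print([v[0] for v in vs],r.x.round(4),round(r.fun,4))
    print(W(r.x,[[-.015,.072,.04],[.03,-.105,.04]]).round(4).tolist())
E
python3 fit.py
```

```text
['scene'] [ 0.53  0.07 -0.2 ] 1.0
[[0.5296, 0.1435, 0.04], [0.5385, -0.0389, 0.04]]
['side'] [ 0.5387  0.0932 -0.1985] 0.1922
[[0.5381, 0.1667, 0.04], [0.5474, -0.0157, 0.04]]
['wrist'] [ 0.5337  0.0838 -0.1685] 0.1539
[[0.531, 0.1573, 0.04], [0.5456, -0.0248, 0.04]]
['scene', 'side', 'wrist'] [ 0.5344  0.0861 -0.1921] 1.361
[[0.5334, 0.1596, 0.04], [0.5438, -0.0227, 0.04]]
```

```bash
python3 -m pendant '[[-2,0,-1,0,0,0],[-5,0,-3,0,0,0],[-5,0,-3,0,0,0],[-5,0,-3,0,0,0]]'
sed -i 's/("scene","side","wrist")/("wrist",)/; s/for vs in(.*):/for vs in(V,):/; s/    hull=cv2/    cv2.imwrite("pics\/w2.png",im);hull=cv2/' fit.py
sed -i 's/i=1+np.argmax(S\[1:,4\])/i=1/; s/np.argwhere(L==i)/np.argwhere(np.isin(L,[j for j in range(1,nl) if S[j,4]>60]))/' fit.py
cat >> fit.py <<'E'
q=cv2.convexHull(((proj(c,W(r.x,B)))).astype(np.int32));cv2.polylines(im,[q],True,(255,0,255));cv2.polylines(im,[hull],True,(255,255,0))
for P in proj(c,W(r.x,[[-.015,.072,.04],[.03,-.105,.04],[.078,-.035,.066]])):cv2.circle(im,tuple(int(v) for v in P),2,(255,0,0),-1)
cv2.imwrite("pics/fit.png",im)
E
python3 b.py w2; python3 fit.py
```

```text
time: 4.25
tool_pos: [0.5404, 0.0551, 0.3434]
eef_rot: [[-0.895, 0.445, -0.001], [0.445, 0.895, 0.0], [0.001, -0.0, -1.0]]
wrist_force: [-0.2, 0.0, -0.8]
gripper_width: 0.281
gripper_force: 0.0
[[ 1.95090531e-04 -9.50917982e-01 -3.09442971e-01  8.63522273e-02]
 [ 9.99999979e-01  2.03484711e-04  5.14878750e-06  6.34954939e-05]
 [ 5.80708389e-05 -3.09442966e-01  9.50918002e-01 -1.90398984e-01]
 [ 0.00000000e+00  0.00000000e+00  0.00000000e+00  1.00000000e+00]]
tester 0.81 [325. 143.] [0.5328 0.0758 0.    ]
tester 0.39 [116. 302.] [ 0.6287 -0.4272  0.    ]
dial_axis 0.77 [373. 120.] [0.5295 0.1566 0.04  ]
pointer_push 0.95 [388. 150.] [0.5759 0.1568 0.059 ]
clamp_axis 0.71 [271. 182.] [ 0.5453 -0.0275  0.04  ]
clamp_push 0.87 [259. 148.] [ 0.4882 -0.0131  0.058 ]
clamp_push 0.57 [117. 303.] [ 0.6143 -0.3709  0.058 ]
['wrist'] [ 0.5331  0.0826 -0.1599] 0.0358
[[0.5298, 0.156, 0.04], [0.546, -0.0259, 0.04]]
```

View pics/fit.png

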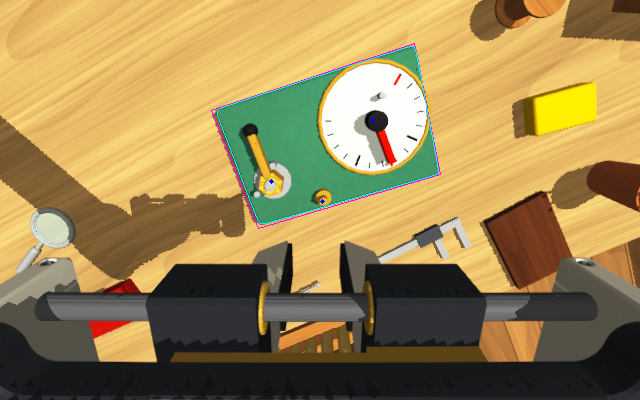

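```bash
python3 -m pendant '[[0.5,-3,3,0,0,-6],[1,-6,8,0,0,-12],[1.6,-8.8,13,0,0,-17.2],[1.6,-8.8,18,0,0,-17.2],[1.6,-8.8,23,0,0,-17.2],[1.6,-8.8,23,0,0,-17.2],[1.6,-8.8,23,0,0,-17.2]]'
python3 b.py w3
```

```text
time: 5.48
tool_pos: [0.4887, -0.0168, 0.1155]
eef_rot: [[-0.987, 0.161, 0.002], [0.161, 0.987, 0.0], [-0.002, 0.0, -1.0]]
wrist_force: [0.7, -0.2, -0.1]
gripper_width: 0.28
gripper_force: 0.0
[[ 1.94009316e-04 -9.50910330e-01 -3.09466486e-01  8.62566353e-02]
 [ 9.99999956e-01  1.15499425e-04  2.72015597e-04  5.75477671e-04]
 [-2.22919240e-04 -3.09466526e-01  9.50910311e-01 -1.90403747e-01]
 [ 0.00000000e+00  0.00000000e+00  0.00000000e+00  1.00000000e+00]]
tester 0.76 [416. 217.] [0.535  0.0807 0.    ]
dial_axis 0.62 [516. 217.] [0.5318 0.1578 0.04  ]
pointer_push 0.93 [519. 274.] [0.5786 0.1515 0.059 ]
pointer_push 0.19 [318. 260.] [ 0.536  -0.0216  0.059 ]
clamp_axis 0.56 [316. 260.] [ 0.5461 -0.025   0.04  ]
clamp_push 0.62 [315. 200.] [ 0.4815 -0.0157  0.058 ]
```

View pics/w3.png

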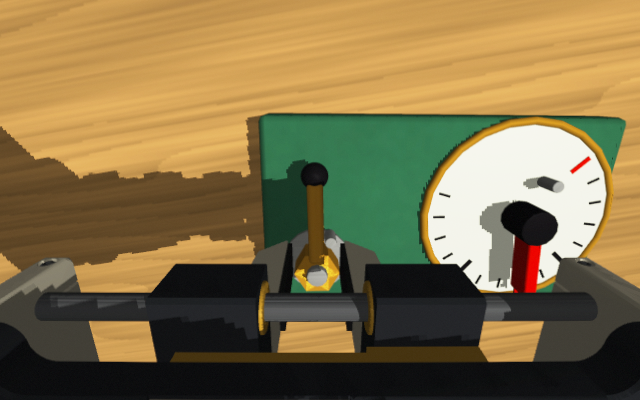

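```bash
python3 -m pendant '[[0,0,3,0,0,0],[0,0,6,0,0,0],[0,0,6.6,0,0,0],[0,0,6.6,0,0,0],[0,0,6.6,0,0,0]]'; python3 -c "
import numpy as np
for t in range(0,97,8):
  a=np.radians(t);print([round(5.8*(np.cos(a)-1),2),round(-5.8*np.sin(a),2),0,0,0,-t],end=',')"
```

```text
time: 6.4
tool_pos: [0.4886, -0.0169, 0.0492]
eef_rot: [[-0.987, 0.161, 0.002], [0.161, 0.987, 0.0], [-0.002, 0.0, -1.0]]
wrist_force: [0.7, 1.5, -0.4]
gripper_width: 0.283
gripper_force: 0.0
[np.float64(0.0), np.float64(-0.0), 0, 0, 0, 0],[np.float64(-0.06), np.float64(-0.81), 0, 0, 0, -8],[np.float64(-0.22), np.float64(-1.6), 0, 0, 0, -16],[np.float64(-0.5), np.float64(-2.36), 0, 0, 0, -24],[np.float64(-0.88), np.float64(-3.07), 0, 0, 0, -32],[np.float64(-1.36), np.float64(-3.73), 0, 0, 0, -40],[np.float64(-1.92), np.float64(-4.31), 0, 0, 0, -48],[np.float64(-2.56), np.float64(-4.81), 0, 0, 0, -56],[np.float64(-3.26), np.float64(-5.21), 0, 0, 0, -64],[np.float64(-4.01), np.float64(-5.52), 0, 0, 0, -72],[np.float64(-4.79), np.float64(-5.71), 0, 0, 0, -80],[np.float64(-5.6), np.float64(-5.8), 0, 0, 0, -88],[np.float64(-6.41), np.float64(-5.77), 0, 0, 0, -96],
```

```bash
python3 -m pendant '[[-0.06,-0.8,0,0,0,-8],[-0.22,-1.6,0,0,0,-16],[-0.5,-2.36,0,0,0,-24],[-0.88,-3.07,0,0,0,-32],[-1.36,-3.73,0,0,0,-40],[-1.92,-4.31,0,0,0,-48],[-2.56,-4.81,0,0,0,-56],[-3.26,-5.21,0,0,0,-64],[-4,-5.52,0,0,0,-72],[-4.8,-5.71,0,0,0,-80],[-5.2,-5.77,0,0,0,-84],[-5.2,-5.77,0,0,0,-84]]'
```

```text
time: 7.9
tool_pos: [0.5303, -0.0831, 0.0487]
eef_rot: [[-0.265, -0.964, 0.001], [-0.964, 0.265, 0.001], [-0.001, -0.001, -1.0]]
wrist_force: [-0.4, 0.3, -0.1]
gripper_width: 0.281
gripper_force: 0.0
```

```bash
python3 -m pendant '[[0,-0.3,0,0,0,-3],[-0.05,-0.5,0,0,0,-5],[-0.05,-0.5,0,0,0,-5]]'; python3 b.py w4
```

```text
time: 8.28
tool_pos: [0.5344, -0.0832, 0.0482]
eef_rot: [[-0.18, -0.984, -0.0], [-0.984, 0.18, -0.0], [0.0, 0.0, -1.0]]
wrist_force: [0.8, 0.6, 0.6]
gripper_width: 0.281
gripper_force: 0.0
[[ 1.95065035e-04 -9.50563343e-01 -3.10530663e-01  8.40666273e-02]
 [ 9.99999559e-01 -9.98615863e-05  9.33852102e-04  1.65643635e-03]
 [-9.18695660e-04 -3.10530708e-01  9.50562905e-01 -1.90400964e-01]
 [ 0.00000000e+00  0.00000000e+00  0.00000000e+00  1.00000000e+00]]
clamp_axis 0.98 [311. 304.] [ 0.5464 -0.0248  0.04  ]
```

View pics/w4.png

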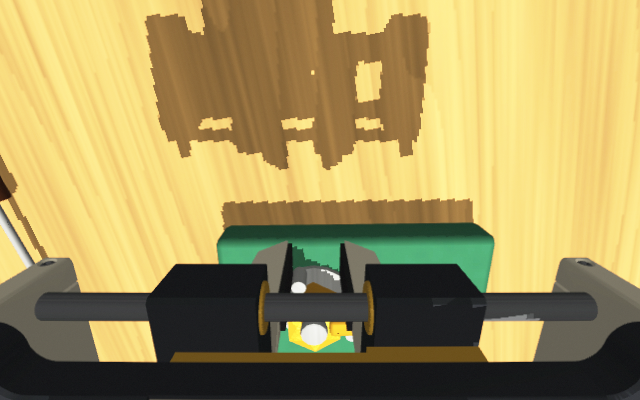

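```bash
python3 - <<'E'
from h import *
f=manip.grab_frame("side");a=cv2.resize(f["frame"][150:270,220:370],None,fx=4,fy=4,interpolation=2)[...,::-1]
f=manip.grab_frame("scene");b=cv2.resize(f["frame"][150:270,280:400],None,fx=4,fy=4,interpolation=2)[...,::-1]
cv2.imwrite("pics/v5.png",np.vstack([np.hstack([a,b])])[:,:1080]);cv2.imwrite("pics/v5.png",cv2.resize(np.hstack([a,b]),(800,356)))
E
```

```text
(no output)
```

View pics/v5.png

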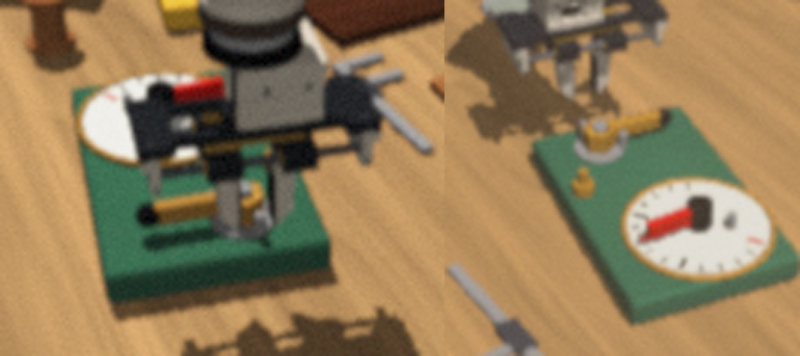

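```bash
python3 - <<'E'
from h import *
o=manip.get_obs();p=np.array(o["tool_pos"]);R=np.array(o["eef_rot"]);print(p,o["wrist_force"],o["joint_pos"].round(1))
L=[]
for n in("side","scene"):
    f=manip.grab_frame(n);c=cam(f);im=f["frame"][...,::-1].copy()
    for k in("clamp_push","clamp_axis"):
        for q in manip.place_of(f,k)[:2]:print(n,k,round(q["score"],2),atz(c,q["point"],.058 if k=="clamp_push" else .04).round(4))
    s=6;x0,y0=(250,180) if n=="side" else (290,150)
    im=cv2.resize(im[y0:y0+80,x0:x0+66],None,fx=s,fy=s,interpolation=cv2.INTER_CUBIC)
    def dot(P,col):
        u=(proj(c,P)[0]-[x0,y0]+.5)*s;cv2.circle(im,tuple(int(v) for v in u),4,col,-1)
    dot(p,(255,0,255));dot(p+R@[0,.032,0],(255,0,0));dot(p-R@[0,.032,0],(0,255,255));dot(p-R@[0,0,.05],(255,0,255))
    dot([.546,-.0255,.068],(0,0,255))
    L.append(im)
cv2.imwrite("pics/v6.png",np.hstack(L))
E
```

```text
[ 0.53448752 -0.08302544  0.04814085] [-0.04609763 -0.16206946 -0.43808365] [ 42.4  35.4 -46.9 110.5  34.2  49.  147.1]
side clamp_push 0.69 [ 0.4816 -0.0126  0.058 ]
side clamp_axis 0.61 [ 0.5414 -0.0197  0.04  ]
scene clamp_push 0.77 [ 0.4805 -0.0015  0.058 ]
scene clamp_push 0.7 [0.5719 0.1294 0.058 ]
scene clamp_axis 0.87 [ 0.5336 -0.0479  0.04  ]
```

View pics/v6.png

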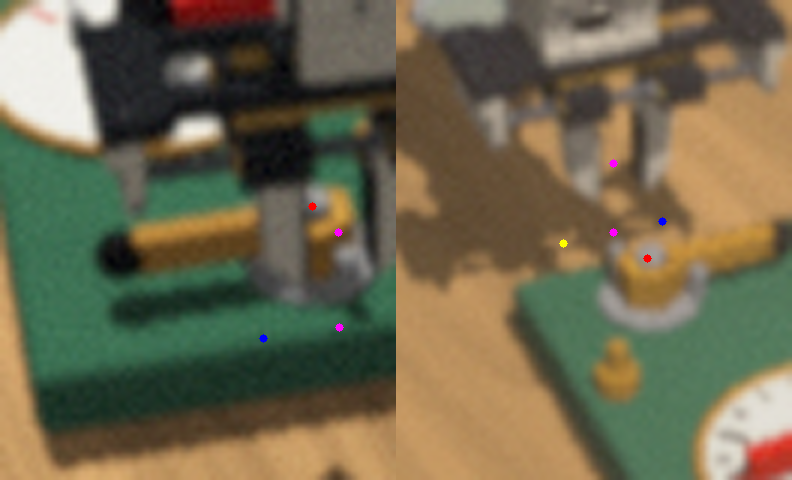

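```bash
python3 - <<'E'
from h import *
C={n:cam(manip.grab_frame(n)) for n in("side","scene")}
o=manip.get_obs()
for a,b in(((297.5,228.7),(332.3,181.2)),((314.2,224.7),(322.3,181.7))):
    rs=[ray(C["side"],np.array(a)/[640,400]),ray(C["scene"],np.array(b)/[640,400])];P=tri(rs)
    print(P.round(4),[np.linalg.norm(np.cross(P-c,v)).round(4) for c,v in rs])
f=manip.grab_frame("wrist");c=cam(f,o);p=np.array(o["tool_pos"]);R=np.array(o["eef_rot"]);print(f["intrinsics"],f["k1"])
print(proj(c,[p+R@[0,s*.013,-d] for d in(0,.03) for s in(-1,1)]))
E
```

```text
[ 0.5108 -0.0804  0.0716] [np.float64(0.0022), np.float64(0.0022)]
[ 0.5497 -0.0891  0.0781] [np.float64(0.004), np.float64(0.004)]
[[319.73930853   0.         315.75139098]
 [  0.         319.73930853 201.73102808]
 [  0.           0.           1.        ]] -0.012046599360545845
[[292.8313801  233.81666672]
 [332.96763177 233.80976189]
 [289.22673828 255.60621112]
 [335.76139565 255.5961721 ]]
```

```bash
python3 -m pendant '[[0,0,-5,0,0,0],[0,0,-6,0,0,10],[-1,0.6,-6,0,0,20],[-2,1.2,-6,0,0,30],[-3,1.8,-6,0,0,40],[-4,2.4,-6,0,0,50],[-5,3,-6,0,0,60],[-6,3.6,-6,0,0,70],[-7,4.2,-6,0,0,80],[-8,4.8,-6,0,0,90],[-8.75,5.36,-6,0,0,100],[-8.75,5.36,-6,0,0,110]]' 0 10
```

```text
time: 10.62
tool_pos: [0.4969, 0.0135, 0.1081]
eef_rot: [[-0.862, 0.507, -0.0], [0.507, 0.862, 0.0], [0.0, 0.0, -1.0]]
wrist_force: [0.4, -0.8, -0.0]
gripper_width: 0.003
gripper_force: 0.0
```

```bash
python3 -m pendant '[[0,0,0,0,0,10],[0,0,0,0,0,20],[0,0,0,0,0,30],[0,0,0,0,0,40],[0,0,0,0,0,50],[0,0,0,0,0,60],[0,0,0,0,0,68.8],[0,0,0,0,0,68.8],[0,0,0,0,0,68.8]]'; python3 - <<'E'
from h import *
o=manip.get_obs();p=np.array(o["tool_pos"]);R=np.array(o["eef_rot"]);print(o["joint_pos"].round(1))
L=[]
for n in("side","scene"):
    f=manip.grab_frame(n);c=cam(f);im=f["frame"][...,::-1].copy()
    s=6;x0,y0=(250,170) if n=="side" else (310,150)
    im=cv2.resize(im[y0:y0+80,x0:x0+66],None,fx=s,fy=s,interpolation=cv2.INTER_CUBIC)
    for P,col in((p,(255,0,255)),(p-R@[0,0,.03],(255,0,255)),([.4975,.0127,.05],(255,0,0))):
        u=(proj(c,P)[0]-[x0,y0]+.5)*s;cv2.circle(im,tuple(int(v) for v in u),3,col,-1)
    L.append(im)
cv2.imwrite("pics/v7.png",np.hstack(L))
E
```

```text
time: 11.75
tool_pos: [0.4972, 0.0127, 0.108]
eef_rot: [[0.154, 0.988, -0.0], [0.988, -0.154, 0.0], [0.0, -0.0, -1.0]]
wrist_force: [0.1, -0.7, 0.9]
gripper_width: 0.006
gripper_force: 0.0
[ 12.4  19.  -19.9 115.    8.7  47.4 -21.3]
```

View pics/v7.png

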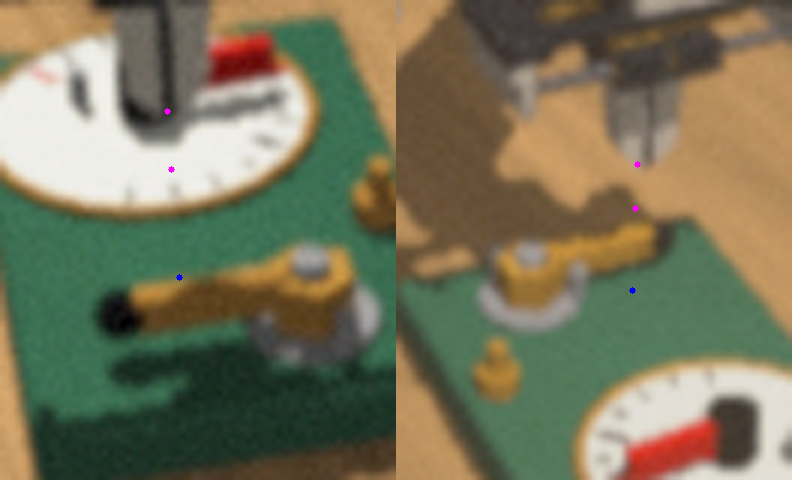

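```bash
python3 - <<'E'
from h import *
C={n:cam(manip.grab_frame(n)) for n in("side","scene")}
rs=[ray(C["side"],np.array((276.2,193))/[640,400]),ray(C["scene"],np.array((350.5,177.2))/[640,400])];P=tri(rs)
print(P.round(4),[np.linalg.norm(np.cross(P-c,v)).round(4) for c,v in rs])
for n in C: print(n,(-C[n][2].T@C[n][3]).round(2))
E
python3 -m pendant '[[0,0,2.5,0,0,0],[0,0,4.5,0,0,0],[0,0,5.3,0,0,0],[0,0,5.3,0,0,0],[0,0,5.3,0,0,0]]'
```

```text
[0.4898 0.0051 0.1297] [np.float64(0.0009), np.float64(0.0009)]
side [ 0.26 -0.76  0.66]
scene [1.16 0.96 0.9 ]
time: 12.58
tool_pos: [0.498, 0.0126, 0.0557]
eef_rot: [[0.157, 0.988, 0.001], [0.988, -0.157, 0.0], [0.0, 0.001, -1.0]]
wrist_force: [-0.2, -0.1, 0.4]
gripper_width: 0.005
gripper_force: 0.0
```

```bash
python3 -m pendant '[[0,0,1,0,0,0],[0,0,1.5,0,0,0],[0,0,1.5,0,0,0],[0,0,1.5,0,0,0]]';python3 -m pendant '[[0,0,0.3,0,0,0],[0,0,0.3,0,0,0]]';
```

```text
time: 13.08
tool_pos: [0.4973, 0.0126, 0.04]
eef_rot: [[0.157, 0.988, -0.0], [0.988, -0.157, 0.0], [0.0, -0.0, -1.0]]
wrist_force: [-0.4, 0.2, 0.6]
gripper_width: 0.002
gripper_force: 0.0
time: 13.32
tool_pos: [0.4971, 0.0125, 0.0368]
eef_rot: [[0.157, 0.988, -0.0], [0.988, -0.157, -0.0], [-0.0, -0.0, -1.0]]
wrist_force: [0.3, 0.7, -0.2]
gripper_width: 0.004
gripper_force: 0.0
```

```bash
python3 -m pendant '[[0,0,0.2,0,0,0],[0,0,0.3,0,0,0],[0,0,0.3,0,0,0]]';python3 -m pendant '[[0,0,0.3,0,0,0],[0,0,0.5,0,0,0],[0,0,0.5,0,0,0]]'
```

```text
time: 13.7
tool_pos: [0.4972, 0.0126, 0.0339]
eef_rot: [[0.157, 0.988, -0.0], [0.988, -0.157, 0.0], [0.0, -0.0, -1.0]]
wrist_force: [0.9, 0.1, -0.3]
gripper_width: 0.005
gripper_force: 0.0
time: 14.08
tool_pos: [0.4971, 0.0125, 0.0288]
eef_rot: [[0.157, 0.988, -0.001], [0.988, -0.157, 0.0], [-0.0, -0.001, -1.0]]
wrist_force: [-0.6, 0.1, -0.1]
gripper_width: 0.004
gripper_force: 0.0
```

```bash
cat > fit2.py <<'E'
from h import *
from scipy.optimize import minimize
T=np.array(manip.grab_frame("wrist")["tool_from_camera"]);f=manip.grab_frame("wrist")
T[:3,3]=[.08635,.00006,-.1904]
V=[]
B=np.array([[x,y,z] for x in(-.1,.1) for y in(-.155,.155) for z in(0,.036)])
def W(p,P):
    cs,sn=np.cos(p[2]),np.sin(p[2]);P=np.atleast_2d(P)
    return np.c_[p[0]+cs*P[:,0]-sn*P[:,1],p[1]+sn*P[:,0]+cs*P[:,1],P[:,2]+p[3]]
for nm,pos,yaw in(("w2",(.5404,.0551,.3434),153.56),):
    a=np.radians(yaw);R=np.array([[np.cos(a),np.sin(a),0],[np.sin(a),-np.cos(a),0],[0,0,-1]])
    c=cam(dict(intrinsics=f["intrinsics"],k1=f["k1"],tool_from_camera=T),dict(tool_pos=pos,eef_rot=R))
    im=cv2.imread(f"pics/{nm}.png");h=cv2.cvtColor(im,cv2.COLOR_BGR2HSV);m=cv2.inRange(h,(65,90,30),(95,255,255))
    nl,L,S,_=cv2.connectedComponentsWithStats(m)
    hull=cv2.convexHull(np.argwhere(np.isin(L,[j for j in range(1,nl) if S[j,4]>60]))[:,::-1].astype(np.int32))
    A=np.zeros((1600,2560),np.uint8);cv2.fillPoly(A,[hull*4+2],1)
def cost(p):
    b=np.zeros_like(A);q=cv2.convexHull(((proj(c,W(p,B))+.5)*4).astype(np.int32));cv2.fillPoly(b,[q],1)
    return 1-(A&b).sum()/(A|b).sum()
x0=[.533,.0826,-.16,-.02]
r=minimize(cost,x0,method="Nelder-Mead",options=dict(initial_simplex=np.array(x0)+np.array([[0,0,0,0],[.01,0,0,0],[0,.01,0,0],[0,0,.05,0],[0,0,0,.015]])))
print(r.x.round(4),r.fun);print(W(r.x,[[-.015,.072,.04],[.03,-.105,.04]]).round(4).tolist())
E
python3 fit2.py; python3 -m pendant '[[0,0,0.2,0,0,0],[0,0,0.4,0,0,0],[0,0,0.4,0,0,0]]'
```

```text
[ 0.5334  0.0839 -0.1664 -0.0113] 0.005513762192473237
[[0.5305, 0.1574, 0.0287], [0.5456, -0.0246, 0.0287]]
time: 14.55
tool_pos: [0.4971, 0.0125, 0.0248]
eef_rot: [[0.157, 0.988, -0.0], [0.988, -0.157, 0.0], [-0.0, -0.0, -1.0]]
wrist_force: [0.0, 0.5, -0.4]
gripper_width: 0.004
gripper_force: 0.0
```

```bash
cat > arc.py <<'E'
import sys,numpy as np
# arc.py ax ay angles(ccw deg): axis in tool xy (cm)
ax,ay=map(float,sys.argv[1:3])
for t in sys.argv[3:]:
    t=float(t);a=-np.radians(t);c,s=np.cos(a),np.sin(a)
    print(f"[{ax-c*ax+s*ay:.2f},{ay-s*ax-c*ay:.2f},0,0,0,{-t:g}]",end=",")
print()
E
python3 arc.py -2.94 5.38 7 14 21 28 35 42 49 56 63 70 77 84 88 92 96 100 104
```

```text
[-0.68,-0.32,0,0,0,-7],[-1.39,-0.55,0,0,0,-14],[-2.12,-0.70,0,0,0,-21],[-2.87,-0.75,0,0,0,-28],[-3.62,-0.71,0,0,0,-35],[-4.36,-0.59,0,0,0,-42],[-5.07,-0.37,0,0,0,-49],[-5.76,-0.07,0,0,0,-56],[-6.40,0.32,0,0,0,-63],[-6.99,0.78,0,0,0,-70],[-7.52,1.31,0,0,0,-77],[-7.98,1.89,0,0,0,-84],[-8.21,2.25,0,0,0,-88],[-8.42,2.63,0,0,0,-92],[-8.60,3.02,0,0,0,-96],[-8.75,3.42,0,0,0,-100],[-8.87,3.83,0,0,0,-104],
```

```bash
python3 -m pendant '[[-0.68,-0.32,0,0,0,-7],[-1.39,-0.55,0,0,0,-14],[-2.12,-0.70,0,0,0,-21]]'; python3 - <<'E'
from h import *
for n in("side","scene"):
    f=manip.grab_frame(n);c=cam(f)
    for q in manip.place_of(f,"clamp_push")[:2]:print(n,round(q["score"],2),atz(c,q["point"],.058).round(4))
E
```

```text
time: 14.92
tool_pos: [0.4872, -0.0059, 0.025]
eef_rot: [[-0.212, 0.977, 0.001], [0.977, 0.212, 0.002], [0.001, 0.001, -1.0]]
wrist_force: [0.2, 3.7, -1.0]
gripper_width: 0.007
gripper_force: 1.8
side 0.93 [ 0.485  -0.0282  0.058 ]
side 0.68 [0.4474 0.3034 0.058 ]
scene 0.61 [ 0.469  -0.0189  0.058 ]
```

```bash
python3 -m pendant '[[-0.68,-0.32,0,0,0,-7],[-1.39,-0.55,0,0,0,-14],[-2.12,-0.70,0,0,0,-21],[-2.87,-0.75,0,0,0,-28],[-3.62,-0.71,0,0,0,-35],[-4.36,-0.59,0,0,0,-42],[-5.07,-0.37,0,0,0,-49],[-5.76,-0.07,0,0,0,-56],[-6.40,0.32,0,0,0,-63]]'; python3 arc.py -2.94 5.38 2 4 6 8 10 12 14 16 18 20 22
```

```text
time: 16.25
tool_pos: [0.5018, -0.0692, 0.0247]
eef_rot: [[-0.966, 0.258, -0.003], [0.258, 0.966, -0.0], [0.003, -0.001, -1.0]]
wrist_force: [-2.8, 1.8, 3.4]
gripper_width: 0.01
gripper_force: 2.3
[-0.19,-0.10,0,0,0,-2],[-0.38,-0.19,0,0,0,-4],[-0.58,-0.28,0,0,0,-6],[-0.78,-0.36,0,0,0,-8],[-0.98,-0.43,0,0,0,-10],[-1.18,-0.49,0,0,0,-12],[-1.39,-0.55,0,0,0,-14],[-1.60,-0.60,0,0,0,-16],[-1.81,-0.65,0,0,0,-18],[-2.02,-0.68,0,0,0,-20],[-2.23,-0.71,0,0,0,-22],
```

```bash
python3 -m pendant '[[-0.38,-0.19,-0.1,0,0,-4],[-0.78,-0.36,-0.2,0,0,-8],[-0.98,-0.43,-0.2,0,0,-10],[-1.18,-0.49,-0.2,0,0,-12]]';python3 -m pendant '[[-0.19,-0.10,0,0,0,-2],[-0.38,-0.19,0,0,0,-4]]'
```

```text
time: 16.75
tool_pos: [0.5122, -0.0773, 0.0264]
eef_rot: [[-0.999, 0.053, -0.003], [0.053, 0.999, -0.0], [0.003, -0.001, -1.0]]
wrist_force: [-3.9, -0.5, -1.8]
gripper_width: 0.003
gripper_force: 1.6
time: 17.0
tool_pos: [0.5142, -0.079, 0.0263]
eef_rot: [[-1.0, -0.018, -0.006], [-0.018, 1.0, -0.0], [0.006, -0.0, -1.0]]
wrist_force: [-12.1, 2.8, 4.3]
gripper_width: 0.008
gripper_force: 6.3
```

```bash
python3 -m pendant '[[-0.1,-0.05,0,0,0,-1],[-0.1,-0.05,0,0,0,-1]]';python3 -m pendant '[[0.6,0.3,0,0,0,6],[1.5,0.6,0,0,0,12],[1.5,0.6,-6,0,0,12],[1.5,0.6,-8,0,0,12]]'; python3 - <<'E'
from h import *
for n in("side","scene"):
    f=manip.grab_frame(n);c=cam(f)
    for q in manip.place_of(f,"clamp_push")[:2]:
        P=atz(c,q["point"],.058);d=P[:2]-[.5456,-.0255];print(n,round(q["score"],2),P.round(4),np.degrees(np.arctan2(d[1],d[0]))%360)
E
```

```text
time: 17.25
tool_pos: [0.514, -0.0791, 0.0262]
eef_rot: [[-0.999, -0.035, -0.008], [-0.035, 0.999, -0.0], [0.008, 0.0, -1.0]]
wrist_force: [-12.7, 1.8, 5.5]
gripper_width: 0.006
gripper_force: 6.7
time: 17.75
tool_pos: [0.5071, -0.074, 0.1107]
eef_rot: [[-0.985, 0.173, 0.008], [0.173, 0.985, -0.001], [-0.008, 0.0, -1.0]]
wrist_force: [1.2, -0.7, 0.7]
gripper_width: 0.005
gripper_force: 0.0
side 0.87 [ 0.5288 -0.087   0.058 ] 254.69611527743416
scene 0.62 [ 0.5422 -0.0841  0.058 ] 266.6343433880729
```

```bash
python3 -m pendant '[[-0.4,2.3,0,0,0,10],[-1,5,0,0,0,20],[-1.5,8,0,0,0,30],[-2,11,0,0,0,40],[-2.5,14,0,0,0,50],[-3,17,0,0,0,60],[-3.5,20,0,0,0,70],[-3.94,21.2,0,0,0,80],[-3.94,21.2,0,0,0,80],[-3.94,21.2,0,0,0,80]]'
cat > look.py <<'E'
from h import *
A=np.array([.5305,.157])
for n in("side","scene"):
    f=manip.grab_frame(n);c=cam(f)
    for q in manip.place_of(f,"dial_axis")[:1]:print(n,"axis",atz(c,q["point"],.04).round(4))
    for q in manip.place_of(f,"pointer_push")[:2]:
        P=atz(c,q["point"],.059);d=P[:2]-A;print(n,round(q["score"],2),P.round(4),np.degrees(np.arctan2(d[1],d[0]))%360)
E
python3 look.py
```

```text
time: 19.2
tool_pos: [0.578, 0.1266, 0.1058]
eef_rot: [[-0.002, 1.0, -0.002], [1.0, 0.002, -0.001], [-0.001, -0.002, -1.0]]
wrist_force: [-0.1, -0.1, 0.6]
gripper_width: 0.008
gripper_force: 0.0
side axis [0.5356 0.1562 0.04  ]
side 0.66 [0.5714 0.1469 0.059 ] 346.17692283530283
scene axis [0.5381 0.1626 0.04  ]
scene 0.79 [0.5761 0.1532 0.059 ] 355.23261381065134
```

```bash
cat > red.py <<'E'
exec(open("fit2.py").read().split("def cost")[0])
h=cv2.cvtColor(im,cv2.COLOR_BGR2HSV)
m=cv2.inRange(h,(0,170,150),(8,255,255))|cv2.inRange(h,(174,170,150),(180,255,255))
nl,L,S,ce=cv2.connectedComponentsWithStats(m)
for j in range(1,nl):
    if S[j,4]>15 and 300<ce[j][0]<450 and ce[j][1]<200:
        P=np.argwhere(L==j)[:,::-1]
        for z in(.046,.059):
            Q=np.array([atz(c,(p+.5)/[640,400],z)[:2] for p in P]);l=cv2.fitLine(Q.astype(np.float32),2,0,.01,.01).ravel()
            print(S[j,4],z,Q.mean(0).round(4),Q.min(0).round(4),Q.max(0).round(4),np.degrees(np.arctan2(l[1],l[0])))
E
python3 red.py
```

```text
24 0.046 [0.4928 0.209 ] [0.4878 0.2025] [0.4977 0.2153] -53.598965
24 0.059 [0.492  0.2059] [0.4871 0.1996] [0.4968 0.212 ] -53.600018
245 0.046 [0.5759 0.1584] [0.5494 0.1526] [0.6047 0.1646] -2.6700823
245 0.059 [0.5729 0.1567] [0.5471 0.151 ] [0.6009 0.1627] -2.6700957
```

```bash
python3 -m pendant '[[0,0.4,3,0,0,0],[0,0.4,5,0,0,0],[0,0.4,5.5,0,0,0],[0,0.4,5.5,0,0,0]]';python3 -m pendant '[[0,0,0.8,0,0,0],[0,0,1.4,0,0,0],[0,0,1.8,0,0,0],[0,0,1.8,0,0,0]]'; python3 look.py
```

```text
time: 20.1
tool_pos: [0.5826, 0.1279, 0.0519]
eef_rot: [[0.001, 1.0, -0.001], [1.0, -0.001, 0.0], [0.0, -0.001, -1.0]]
wrist_force: [-0.2, -0.4, 0.4]
gripper_width: 0.007
gripper_force: 0.0
time: 20.6
tool_pos: [0.5826, 0.1276, 0.0336]
eef_rot: [[0.001, 1.0, -0.001], [1.0, -0.001, -0.0], [-0.0, -0.001, -1.0]]
wrist_force: [0.3, 0.4, -0.5]
gripper_width: 0.007
gripper_force: 0.0
side axis [0.5388 0.1572 0.04  ]
side 0.56 [0.5751 0.158  0.059 ] 1.2868218798071207
scene axis [0.5312 0.1563 0.04  ]
scene 0.79 [0.5771 0.1375 0.059 ] 337.3139577976418
```

```bash
python3 arc.py 2.94 -5.2 4 8 12 16 20 24 28 32 36 40 44 48 52 56 60;  python3 arc.py 2.94 -5.2 1 2 3 4 5 6 
```

```text
[0.37,0.19,0,0,0,-4],[0.75,0.36,0,0,0,-8],[1.15,0.50,0,0,0,-12],[1.55,0.61,0,0,0,-16],[1.96,0.69,0,0,0,-20],[2.37,0.75,0,0,0,-24],[2.79,0.77,0,0,0,-28],[3.20,0.77,0,0,0,-32],[3.62,0.73,0,0,0,-36],[4.03,0.67,0,0,0,-40],[4.44,0.58,0,0,0,-44],[4.84,0.46,0,0,0,-48],[5.23,0.32,0,0,0,-52],[5.61,0.15,0,0,0,-56],[5.97,-0.05,0,0,0,-60],
[0.09,0.05,0,0,0,-1],[0.18,0.10,0,0,0,-2],[0.28,0.15,0,0,0,-3],[0.37,0.19,0,0,0,-4],[0.46,0.24,0,0,0,-5],[0.56,0.28,0,0,0,-6],
```

```bash
python3 -m pendant '[[0.37,0.19,0,0,0,-4],[0.75,0.36,0,0,0,-8],[1.15,0.50,0,0,0,-12],[1.55,0.61,0,0,0,-16],[1.96,0.69,0,0,0,-20],[2.37,0.75,0,0,0,-24],[2.79,0.77,0,0,0,-28],[3.20,0.77,0,0,0,-32],[3.62,0.73,0,0,0,-36],[4.03,0.67,0,0,0,-40]]';python3 look.py
```

```text
time: 22.15
tool_pos: [0.5899, 0.1673, 0.0341]
eef_rot: [[-0.643, 0.766, 0.0], [0.766, 0.643, -0.001], [-0.001, -0.0, -1.0]]
wrist_force: [0.3, -0.6, -0.5]
gripper_width: 0.008
gripper_force: 0.6
side axis [0.5336 0.143  0.04  ]
side 0.64 [0.5665 0.1748 0.059 ] 26.35000119453466
scene axis [0.5381 0.1414 0.04  ]
scene 0.45 [0.5595 0.1664 0.059 ] 18.04511224277534
```

```bash
python3 -m pendant '[[0.37,0.19,0,0,0,-4],[0.75,0.36,0,0,0,-8],[1.15,0.50,0,0,0,-12],[1.55,0.61,0,0,0,-16],[1.96,0.69,0,0,0,-20],[2.37,0.75,0,0,0,-24],[2.79,0.77,0,0,0,-28],[3.20,0.77,0,0,0,-32],[3.62,0.73,0,0,0,-36],[4.03,0.67,0,0,0,-40],[4.44,0.58,0,0,0,-44],[4.84,0.46,0,0,0,-48]]';python3 look.py
```

```text
time: 23.95
tool_pos: [0.5626, 0.2075, 0.0341]
eef_rot: [[-0.999, 0.035, 0.001], [0.035, 0.999, -0.001], [-0.001, -0.001, -1.0]]
wrist_force: [1.6, 0.1, 0.2]
gripper_width: 0.005
gripper_force: 0.5
side axis [0.5353 0.1611 0.04  ]
side 0.62 [ 0.535  -0.0566  0.059 ] 271.19669649099393
side 0.57 [0.5416 0.2123 0.059 ] 78.64512693823413
scene axis [0.5332 0.1539 0.04  ]
scene 0.46 [0.5297 0.2045 0.059 ] 90.94430063446295
```

```bash
python3 -m pendant '[[0.37,0.19,0,0,0,-4],[0.75,0.36,0,0,0,-8],[1.15,0.50,0,0,0,-12],[1.55,0.61,0,0,0,-16],[1.96,0.69,0,0,0,-20],[2.37,0.75,0,0,0,-24],[2.79,0.77,0,0,0,-28],[3.20,0.77,0,0,0,-32],[3.20,0.77,0,0,0,-32]]';python3 look.py; python3 -c "
from h import *
print(manip.get_obs()['joint_pos'].round(1))"
```

```text
time: 25.38
tool_pos: [0.5305, 0.2169, 0.0341]
eef_rot: [[-0.867, -0.498, 0.0], [-0.498, 0.867, 0.0], [-0.0, 0.0, -1.0]]
wrist_force: [1.2, -0.2, -0.2]
gripper_width: 0.005
gripper_force: 0.1
side axis [0.5365 0.1622 0.04  ]
side 0.74 [0.5124 0.1834 0.059 ] 124.41029141612479
side 0.31 [ 0.4288 -0.4611  0.059 ] 260.6530143908758
scene axis [0.533  0.1564 0.04  ]
scene 0.49 [0.5111 0.2054 0.059 ] 111.87981560298958
[ 13.1  42.  -51.5 106.1  41.2  52.6  62. ]
```

```bash
python3 -m pendant '[[0.28,0.15,0,0,0,-3],[0.56,0.28,0,0,0,-6],[0.75,0.36,0,0,0,-8],[0.75,0.36,0,0,0,-8]]';python3 -m pendant '[[0.18,0.10,0,0,0,-2],[0.28,0.15,0,0,0,-3],[0.28,0.15,0,0,0,-3]]';python3 b.py w8|tail -4
```

```text
time: 26.18
tool_pos: [0.5221, 0.2163, 0.034]
eef_rot: [[-0.789, -0.615, 0.0], [-0.615, 0.789, 0.0], [-0.0, 0.0, -1.0]]
wrist_force: [0.9, 0.1, -0.6]
gripper_width: 0.006
gripper_force: 0.3
time: 26.55
tool_pos: [0.5188, 0.2157, 0.034]
eef_rot: [[-0.755, -0.655, -0.0], [-0.655, 0.755, -0.0], [0.0, 0.0, -1.0]]
wrist_force: [0.2, 0.3, 0.3]
gripper_width: 0.005
gripper_force: 0.3
 [ 0.00000000e+00  0.00000000e+00  0.00000000e+00  1.00000000e+00]]
tester 0.81 [151. 113.] [0.5339 0.0835 0.    ]
dial_axis 0.68 [225. 195.] [0.5311 0.1567 0.04  ]
pointer_push 0.74 [308. 220.] [0.5052 0.2002 0.059 ]
```

```bash
for i in 1; do :; done; python3 -m pendant '[[0.09,0.05,0,0,0,-1],[0.18,0.10,0,0,0,-2],[0.18,0.10,0,0,0,-2]]'|grep -E "pos|force";python3 -m pendant '[[0.09,0.05,0,0,0,-1],[0.09,0.05,0,0,0,-1]]'|grep -E "pos|force"; python3 -m pendant '[[0.09,0.05,0,0,0,-1],[0.09,0.05,0,0,0,-1]]'|grep -E "pos|force"
```

```text
tool_pos: [0.5168, 0.2153, 0.034]
wrist_force: [0.1, 0.2, 0.5]
gripper_force: 0.4
tool_pos: [0.5158, 0.2151, 0.034]
wrist_force: [1.2, -0.6, 0.5]
gripper_force: 0.4
tool_pos: [0.5148, 0.2148, 0.034]
wrist_force: [1.5, 0.0, 0.1]
gripper_force: 0.4
```

```bash
python3 -m pendant '[[0.09,0.05,0,0,0,-1],[0.09,0.05,0,0,0,-1]]'|grep -E "pos|force";python3 -m pendant '[[0.09,0.05,0,0,0,-1],[0.09,0.05,0,0,0,-1]]'|grep -E "pos|force"; python3 b.py w9|tail -2
```

```text
tool_pos: [0.5138, 0.2145, 0.034]
wrist_force: [0.0, 0.6, -0.0]
gripper_force: 0.4
tool_pos: [0.5128, 0.2142, 0.034]
wrist_force: [1.2, 0.2, -0.2]
gripper_force: 0.4
dial_axis 0.65 [306. 222.] [0.5078 0.2025 0.04  ]
pointer_push 0.67 [306. 221.] [0.502  0.1974 0.059 ]
```

View pics/w9.png

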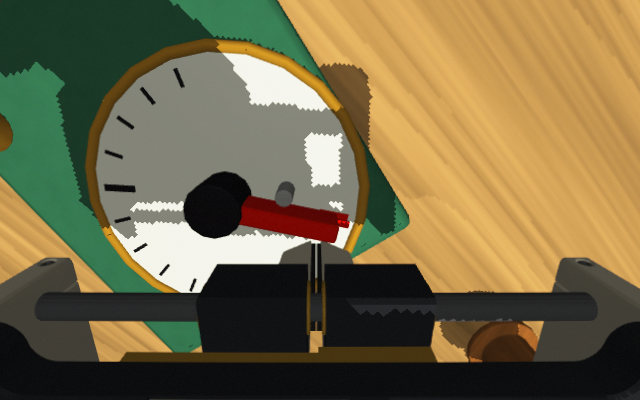

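```bash
for s in x; do python3 -m pendant '[[0.09,0.05,0,0,0,-1],[0.09,0.05,0,0,0,-1]]'|grep -E "pos|force";done;python3 -m pendant '[[0.09,0.05,0,0,0,-1],[0.09,0.05,0,0,0,-1]]'|grep -E "pos|force"
```

```text
tool_pos: [0.5121, 0.214, 0.0341]
wrist_force: [1.6, -0.2, 0.7]
gripper_force: 0.5
tool_pos: [0.5117, 0.2139, 0.0342]
wrist_force: [3.5, 1.3, -1.9]
gripper_force: 1.5
```

```bash
python3 -m pendant '[[-0.3,-0.1,0,0,0,0],[-1.2,-0.1,0,0,0,0],[-1.2,-0.1,-4,0,0,0],[-1.2,-0.1,-9,0,0,0],[-1.2,-0.1,-9,0,0,0]]';python3 b.py w10|tail -3;python3 look.py
```

```text
time: 29.65
tool_pos: [0.5217, 0.2244, 0.1277]
eef_rot: [[-0.656, -0.754, 0.005], [-0.754, 0.656, 0.003], [-0.006, -0.002, -1.0]]
wrist_force: [-0.2, 0.1, -0.7]
gripper_width: 0.006
gripper_force: 0.0
dial_axis 0.71 [255. 143.] [0.5289 0.1555 0.04  ]
pointer_push 0.94 [312. 160.] [0.4994 0.1964 0.059 ]
clamp_push 0.42 [ 95. 262.] [0.7126 0.1365 0.058 ]
side axis [0.5337 0.1587 0.04  ]
side 0.7 [0.4978 0.2008 0.059 ] 126.71562438450947
scene axis [0.535  0.1563 0.04  ]
scene 0.65 [0.4916 0.1909 0.059 ] 138.97305142376777
```

```bash
python3 -m pendant '[[2.5,-2.9,0,0,0,8],[5.5,-6.3,0,0,0,18],[8.5,-9.7,0,0,0,28],[11.5,-13,0,0,0,38],[14.5,-16.4,0,0,0,48],[17.5,-19.8,0,0,0,58],[20.6,-23.3,0,0,0,62.3],[20.6,-23.3,0,0,0,62.3],[20.6,-23.3,4,0,0,62.3],[20.6,-23.3,6.5,0,0,62.3],[20.6,-23.3,6.5,0,0,62.3]]'; python3 arc.py 3 5.4 -7 -14 -21 -28 -35 -42 -49 -56 -63 -70 -77 -84
```

```text
time: 31.62
tool_pos: [0.5581, -0.0849, 0.0573]
eef_rot: [[-0.973, 0.229, -0.004], [0.229, 0.973, 0.002], [0.004, 0.001, -1.0]]
wrist_force: [-0.0, 0.0, -0.8]
gripper_width: 0.004
gripper_force: 0.0
[0.68,-0.33,0,0,0,7],[1.40,-0.57,0,0,0,14],[2.13,-0.72,0,0,0,21],[2.89,-0.78,0,0,0,28],[3.64,-0.74,0,0,0,35],[4.38,-0.62,0,0,0,42],[5.11,-0.41,0,0,0,49],[5.80,-0.11,0,0,0,56],[6.45,0.28,0,0,0,63],[7.05,0.73,0,0,0,70],[7.59,1.26,0,0,0,77],[8.06,1.85,0,0,0,84],
```

```bash
python3 -m pendant '[[-0.4,0,0,0,0,0],[-0.4,0,2,0,0,0],[-0.4,0,3.1,0,0,0],[-0.4,0,3.1,0,0,0]]' | grep -E "pos|force"; python3 -m pendant '[[0.68,-0.33,0,0,0,7],[1.40,-0.57,0,0,0,14],[2.13,-0.72,0,0,0,21],[2.89,-0.78,0,0,0,28],[3.64,-0.74,0,0,0,35]]'
```

```text
tool_pos: [0.5627, -0.0872, 0.0267]
wrist_force: [0.2, -0.1, 0.3]
gripper_force: 0.0
time: 32.75
tool_pos: [0.5286, -0.0873, 0.0288]
eef_rot: [[-0.661, 0.75, 0.004], [0.75, 0.661, -0.001], [-0.003, 0.002, -1.0]]
wrist_force: [3.6, -3.1, -1.8]
gripper_width: 0.007
gripper_force: 1.8
```

```bash
python3 -m pendant '[[0.68,-0.33,0,0,0,7],[1.40,-0.57,0,0,0,14],[2.13,-0.72,0,0,0,21],[2.89,-0.78,0,0,0,28],[3.64,-0.74,0,0,0,35],[4.38,-0.62,0,0,0,42],[5.11,-0.41,0,0,0,49],[5.11,-0.41,0,0,0,49]]'; python3 -m pendant '[[0.38,-0.19,0,0,0,4],[0.58,-0.28,0,0,0,6],[0.78,-0.37,0,0,0,8]]'|grep -E "pos|force"; python3 -m pendant '[[0.19,-0.1,0,0,0,2],[0.38,-0.19,0,0,0,4]]'|grep -E "pos|force"
```

```text
time: 33.75
tool_pos: [0.489, -0.0513, 0.0282]
eef_rot: [[0.127, 0.992, -0.001], [0.992, -0.127, -0.001], [-0.002, -0.001, -1.0]]
wrist_force: [-0.7, -2.1, 0.2]
gripper_width: 0.005
gripper_force: 1.1
tool_pos: [0.4867, -0.043, 0.028]
wrist_force: [-3.5, -3.6, 2.5]
gripper_force: 2.2
tool_pos: [0.4859, -0.0382, 0.0279]
wrist_force: [-3.1, -3.4, 2.4]
gripper_force: 2.1
```

```bash
python3 -m pendant '[[0.19,-0.1,0,0,0,2],[0.38,-0.19,0,0,0,4],[0.38,-0.19,0,0,0,4]]'|grep -E "pos|force"; python3 -m pendant '[[0.1,-0.05,0,0,0,1],[0.19,-0.1,0,0,0,2],[0.19,-0.1,0,0,0,2]]'|grep -E "pos|force"
```

```text
tool_pos: [0.4853, -0.0339, 0.0278]
wrist_force: [-3.5, -3.3, 1.5]
gripper_force: 2.3
tool_pos: [0.4848, -0.0338, 0.0279]
wrist_force: [-3.9, -8.4, 3.3]
gripper_force: 4.5
```

```bash
python3 -m pendant '[[0.15,0,0,0,0,0],[0.15,0,0,0,0,0]]'|grep -E "pos|force"; python3 -m pendant '[[-0.4,0,0,0,0,0],[-1.5,0,0,0,0,0],[-1.5,0,-4,0,0,0],[-1.5,0,-9,0,0,0],[-1.5,0,-14,0,0,0],[-1.5,0,-18,0,0,0],[-1.5,0,-18,0,0,0]]'; python3 b.py w11|tail -5; python3 look.py
```

```text
tool_pos: [0.4848, -0.0336, 0.0278]
wrist_force: [-6.2, -11.2, 4.3]
gripper_force: 6.1
time: 36.25
tool_pos: [0.4835, -0.0436, 0.2118]
eef_rot: [[0.428, 0.904, 0.009], [0.904, -0.428, -0.001], [0.003, 0.009, -1.0]]
wrist_force: [0.4, 0.3, -0.2]
gripper_width: 0.006
gripper_force: 0.0
tester 0.71 [307.  51.] [0.5322 0.084  0.    ]
tester 0.35 [305. 158.] [ 0.4762 -0.0262  0.    ]
pointer_push 0.5 [304. 157.] [ 0.4817 -0.0162  0.059 ]
clamp_axis 0.63 [356. 139.] [ 0.5417 -0.0254  0.04  ]
clamp_push 0.96 [303. 158.] [ 0.4807 -0.0167  0.058 ]
side axis [0.5393 0.144  0.04  ]
side 0.78 [0.498  0.2007 0.059 ] 126.61475382199416
scene axis [0.538  0.1545 0.04  ]
scene 0.55 [0.4904 0.1923 0.059 ] 138.65176412091577
scene 0.42 [0.5857 0.1306 0.059 ] 334.43239126265104
```

View pics/w11.png

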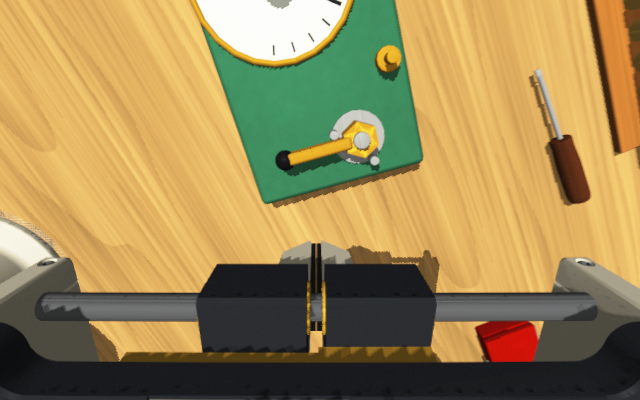

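The picture shows the lever from the nut at (360,140) to its ball at (284,160). It is parallel to the housing's short edge and lies by its stop pin at (335,135). The side camera still puts the pointer at about 126.6°, its zero direction.

```bash
python3 -c "
from rig import manip
print(manip.sign_off())"
```

```text
the job is handed in; nothing more can be done
None
```

I swung the clamp lever to its slack stop, pushed the pointer back to its zero stop (about 4 N at contact), swung the lever back until it stopped tight, and handed the job in at about 36 s; the hand-in returned no verdict.

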